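Put the mixing kit back in its fitted holders

TASK

Put the kit back in its fitted grey holders on the bench: the tint bottle in the small round one, the paint tin in the large round one, the tape measure in the small rectangular tray and the sanding block in the large rectangular tray. Set each down upright (the block flat, the tape measure on its edge, as they are now) on its holder's floor without dropping it, and leave the mixing cup and the mouse where they are.

Things in the scene. Friction and masses are not known exactly. Their poses are not given: they have to be found in the camera images.
- tint_bottle: white tint bottle with a ribbed purple cap, standing upright: body 48 mm diameter up to 73 mm, narrower cap 30 mm diameter, 95 mm high in all, 0.11 kg. Origin at the centre of its underside, z up; its yaw does not matter. Grip it round the body.
- base_tin: small grey and white paint tin with a closed metal lid, upright, 68 mm diameter, 82 mm high, 0.31 kg. Origin at the centre of its underside, z up; its yaw does not matter. Grip it across the body.
- pocket_tape: yellow and black tape measure standing on its edge: 35 mm (its x) by 72 mm (its y, hook included; the solid case reaches from y = -30 to +36 mm) by 64 mm high, 0.18 kg. Origin at the centre of its underside, z up. Grip it across the 35 mm (along its x).
- sanding_pad: cream sanding block lying flat, 120 mm (its x) by 68 mm (its y) by 28 mm high, 0.08 kg. Origin at the centre of its underside, z up. Grip it across the 68 mm (along its y).
- small_round_holder: smaller of the two round grey open holders screwed to the bench, fits the tint bottle: inner diameter 64 mm, outer 72 mm, floor 3 mm thick, rim 14 mm above the bench. Origin at the centre of its underside on the bench, z up. Fixed.
- large_round_holder: larger of the two round grey open holders screwed to the bench, fits the paint tin: inner diameter 86 mm, outer 94 mm, floor 3 mm thick, rim 14 mm above the bench. Origin at the centre of its underside on the bench, z up. Fixed.
- small_box_holder: smaller of the two rectangular grey open trays screwed to the bench, fits the tape measure: inside 51 mm (its x) by 90 mm (its y), walls 4 mm, floor 3 mm thick, rim 14 mm above the bench. Origin at the centre of its underside on the bench; the tape measure's x goes along the tray's x, either way round. Fixed.
- large_box_holder: larger of the two rectangular grey open trays screwed to the bench, fits the sanding block: inside 136 mm (its x) by 84 mm (its y), walls 4 mm, floor 3 mm thick, rim 12 mm above the bench. Origin at the centre of its underside on the bench; the block's x goes along the tray's x, either way round. Fixed.
- mixing_cup: bystander: clear plastic mixing cup standing loose on the bench among the things, 73 mm diameter at the rim, 88 mm high. Origin at the centre of its underside. (Another such cup stands on the scale and one at the back; they do not matter.)
- pc_mouse: bystander: black computer mouse lying loose on the bench among the things, 103 mm (its x) by 62 mm (its y) by 32 mm high. Origin at the centre of its underside.
Things that resemble listed ones, but are neither listed nor needed, are in the scene too. Leave any orange look-alike of the base_tin alone.

How it is judged:
By the outcome, as a careful person would: the job done as asked, in the order asked, and still so for the second after the job is handed in, with the robot touching nothing.
It also fails if it takes over 99 s, if anything falls off the work surface, if the arm or the gripper's body presses on something with over 40 N, if the wrist force passes 120 N, or if a joint passes its speed limit or range.

ROBOT

A 7-joint arm with a two-finger parallel gripper is mounted at the origin on a cart in front of the work surface, level with it; the furniture and walls round the work are solid. World frame = base frame: x ahead of the robot, y to its left, z up, the work surface at z = 0. Lengths are in m, angles in rad, forces in N, time in s.
With the tool pointing down it reaches from about 0.4 to 0.85 m from the base axis. Payload 4.5 kg.
Tool frame: the origin (TCP) lies at the very end of the fingers, on their centre line; the grasp point (between the pads) lies 19 mm behind it; z points along the fingers, y is the line along which they close (so a half turn about z gives the same grasp; the last joint's range is limited). The gripper opens to 88 mm and grips with 3 to 60 N. Pads are 18 mm wide; open, the fingers measure 123 mm over their backs; the gripper's body (75 mm by 187 mm) begins 45 mm behind the grasp point.
Start: joints at [-1.21, 0.689, -0.195, 1.565, 0.157, 0.902, -0.215], TCP at [0.201, 0.592, 0.239] pointing down, gripper open.
Joint ranges: [-3.01, 3.01], [-0.46, 2.08], [-1.47, 1.51], [0.13, 2.56], [-1, 4.14], [0.04, 2.09], [-2.66, 2.66]. Speed limits (rad/s): [2.57, 2.57, 3.14, 3.14, 3.14, 3.14, 3.14].

INTERFACE

Orientations are given as a unit quaternion [x, y, z, w].
In Python, from plant import r gives the robot as it stands. The module is installed in compiled form; this text tells all that it offers.
- The arm moves only by the tool step_arm, never from a script. Its argument "increments" is a list of rows, each a list of 2 entries, a list of its own where there are three numbers: the shift along the world's x, y, z in cm, then the turn, a rotation vector about the world's x, y, z in degrees. A call has exactly 10 rows; each row shifts and turns the commanded pose from where the row before left it; what a row does not reach is not made up. A row lasts 1/10 s, in which the tool goes at most 50 mm and 8.59 degrees, less where a joint would pass 70% of its speed; a pose out of reach is approached as far as the arm can. A call is refused whole if a number of a shift passes 5 or a number of a turn 8.59, either way. A call with a gripper value outside its range is refused whole. "fingers" is the opening, from 0 (shut) to 1 (fully open), set as the call begins (left out, the last holds). The fingers move at their own pace and stop on an object; "grip_force" is the grip in N (left out, the last holds). Time passes only in rows, so rows that do not move let the fingers close, or fill a call up. It gives the time, the measured TCP pose, the force, the opening and the grip force at its end, in the units of the state.
- r.get_state(): the state, without advancing time (a new reading comes with each control period).
- r.snapshot(name): name is "scene" or "top" or "wrist"; returns (picture, depth): 420x560x3 uint8, red, green, blue; 420x560 float32, m along the optical axis (not along the pixel's ray), 0 where there is no reading.
- r.calibration(name): a dict with "fov_y" (degrees; the focal length in pixels is half the picture's height over the tangent of half this angle, whatever the lens; pixels are square), "cx", "cy" (the principal point, pixels), "k1" (the pictures are not rectified: a ray, as slopes to the right and down, at radius r is drawn at 1 + k1 r^2 times it, then the intrinsics apply), "R" (3x3) and "t" (3): a world point X has camera coordinates R X + t. Camera axes: x right, y down, z forward; pixel columns grow to the right and rows downward; lengths in m; the calibration is good to about 2 mm. A picture is of the moment at which its call begins: read the wrist's pose just before it. calibration takes no time and is no camera call; for the wrist camera it gives the pose at the moment of the call.
- r.finish_job(): hands the job in; it is judged then, once.
The state is a dict: "clock": time; "q": joint angles; "qd": joint speeds; "joint_torque": joint torques, N m; "tool_pos": TCP position; "eef_rot": TCP orientation; "contact_force": force on the tool from outside, world axes, zero at the start; "moment": the same for the moment, N m; "opening": opening from 0.0 (shut) to 1.0 (fully open); "finger_force": force on a finger pad.
Only numpy, scipy, OpenCV 4.12 (cv2) and the standard library are available. Lean on these libraries where they do the work, as an engineer would, in place of code of your own. Each camera call takes 0.05 s, during which the arm holds its last target. There are 200 camera calls.

## Working session

There is one attempt and no reset: what is moved stays moved. The work goes in short steps, Python scripts to look and compute and a tool call to move; the robot and the scene stay as the last step left them, time stands still between calls to the robot, and variables do not carry over. Pictures are saved under pics/ and viewed, at most 14 in all, crops included, and the job is handed in when it is done.

Besides the shell and the picture viewer there is one more tool, called after ">>>" as name(argument=value, ...) on one line, values as JSON. step_arm: Moves the arm, as the interface text tells. Its arguments: {"type":"object","properties":{"increments":{"type":"array","items":{"type":"array"}},"fingers":{"type":"number"},"grip_force":{"type":"number"}},"required":["increments"]}

```bash
mkdir -p pics; cat > h.py <<'E'
import numpy as np,cv2
from plant import r
def snap(n):
    c=r.calibration(n);p,d=r.snapshot(n);return c,p,d
def ray(c,uv,shape=(420,560)):
    uv=np.atleast_2d(np.asarray(uv,float));f=shape[0]/2/np.tan(np.radians(c['fov_y'])/2)
    K=np.array([[f,0,c['cx']],[0,f,c['cy']],[0,0,1]])
    n=cv2.undistortPoints(uv[:,None],K,np.array([c['k1'],0,0,0,0.]))[:,0]
    return np.c_[n,np.ones(len(n))]
def plane(c,uv,z):
    R=np.array(c['R']);t=np.array(c['t']);d=ray(c,uv)@R;o=-R.T@t
    return o+d*((z-o[2])/d[:,2])[:,None]
def cloud(c,d):
    v,u=np.mgrid[:420,:560];n=ray(c,np.c_[u.ravel(),v.ravel()])
    X=(n*d.reshape(-1,1)-np.array(c['t']))@np.array(c['R']);X[d.ravel()==0]=np.nan
    return X.reshape(420,560,3)
def save(n,p,k=1):
    cv2.imwrite(f'pics/{n}.png',cv2.resize(p[:,:,::-1],None,fx=k,fy=k,interpolation=cv2.INTER_CUBIC))
E
python3 - <<'E'
from h import *
for n in('top','scene','wrist'):
    c,p,d=snap(n);save(n+'0',p,1.4);np.savez(n+'0.npz',p=p,d=d,**{k:np.array(v) for k,v in c.items()})
    print(n,c['fov_y'],c['k1'],-np.array(c['R']).T@c['t'])
print(r.get_state())
E
```

```text
top 52.5587565291032 -0.10274837179792545 [ 0.47056475 -0.04461453  1.23150659]
scene 52.88277931920184 -0.12653702844827036 [0.016289   0.39646447 0.59661425]
wrist 62.960616544819786 -0.06085148039299813 [0.12767628 0.61607908 0.3840548 ]
{'clock': 0.15, 'q': array([-1.2101976 ,  0.6897462 , -0.19453202,  1.56606642,  0.15732208,
        0.90252846, -0.2150651 ]), 'qd': array([-0.00016783, -0.00111824,  0.0005402 , -0.00266146,  0.0001703 ,
       -0.0008788 , -0.00098901]), 'joint_torque': array([-1.71663833e-03, -5.27867961e+01, -1.26841575e+00, -1.53587168e+01,
       -5.24743495e-02,  3.89994588e-03,  1.10284216e-04]), 'tool_pos': array([0.20052097, 0.59146611, 0.23813288]), 'eef_rot': array([ 1.62617558e-01,  9.86688943e-01, -6.76468036e-04, -4.99107360e-05]), 'contact_force': array([ 0.74904885, -1.35372695,  0.65751896]), 'moment': array([-0.07087657,  0.08102676,  0.00227023]), 'finger_force': 0.0, 'opening': 0.9994270327017851}
```

View pics/top0.png

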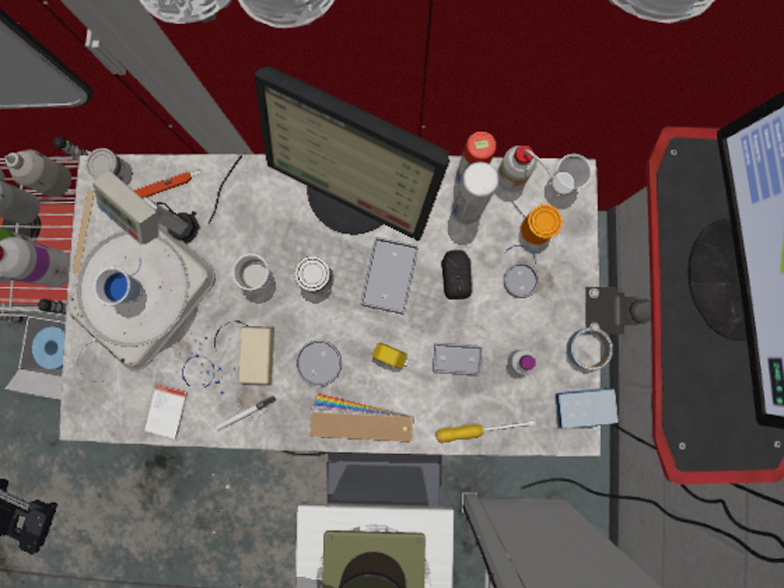

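View pics/scene0.png

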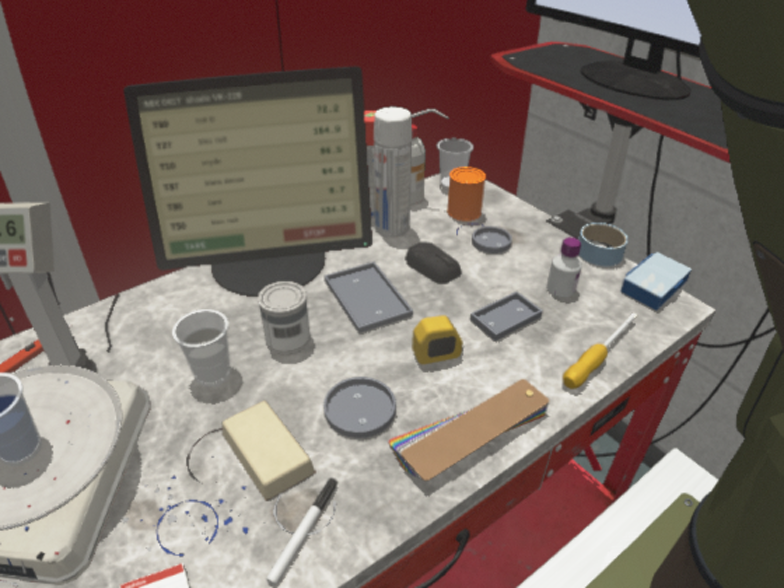

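The top view (784-px picture) shows:
- **Kit:** bottle (523,362), tin (312,275), tape (390,356), block (256,355).
- **Holders:** small round (520,281), large round (319,363), small tray (457,359), large tray (390,275).
- **Bystanders:** cup (252,275), mouse (457,275).

There are two tins, at (312,275) grey/white and (542,224) orange. The grey/white one fits the description, and the orange one is the look-alike to leave alone. The blue-grey cup at (590,348) is not a holder. I'll confirm the tin and bottle in one enlarged crop while measuring.

```bash
python3 - <<'E'
from h import *
z=np.load('top0.npz');c={k:z[k] for k in('fov_y','cx','cy','k1','R','t')};p,d=z['p'],z['d']
X=cloud(c,d);print('bench z',np.nanmedian(X[190:200,180:220,2]), 'bounds',plane(c,[[45,310],[425,115]],0).round(3).tolist())
hsv=cv2.cvtColor(p,cv2.COLOR_RGB2HSV)
def roi(u,v,w):
    m=np.zeros((420,560),bool);u,v=int(u/1.4),int(v/1.4);m[v-w:v+w,u-w:u+w]=1;return m
def rep(n,P):
    (cx,cy),(w,h),a=cv2.minAreaRect(P[:,:2].astype(np.float32)*1000);(ex,ey),rr=cv2.minEnclosingCircle(P[:,:2].astype(np.float32)*1000)
    print(n,len(P),'rect',round(cx),round(cy),'size',round(w),round(h),'ang',round(a,1),'circ',round(ex),round(ey),round(2*rr),'med',(np.median(P,0)*1000).round())
for n,u,v,w,zl,zh in[('bottle',523,362,18,.02,.12),('tin',312,272,22,.07,.1),('tape',390,356,20,.045,.09),('block',256,355,34,.018,.05),('cup',252,272,22,.06,.12),('mouse',457,275,28,.012,.06)]:
    rep(n,X[roi(u,v,w)&(X[...,2]>zl)&(X[...,2]<zh)])
# holders: bluish grey
B=p.astype(int);m0=(B[...,2]-B[...,0]>6)
for n,u,v,w,k in[('sr',520,281,16,.014),('lr',319,363,20,.014),('sb',457,359,22,.014),('lb',390,275,32,.012)]:
    m=(roi(u,v,w)&m0).astype(np.uint8);m=cv2.morphologyEx(m,cv2.MORPH_OPEN,np.ones((2,2)))
    cn=max(cv2.findContours(m,0,1)[0],key=cv2.contourArea)[:,0];rep(n,plane(c,cn,k))
save('tins',p[120:290,200:440],3)
cv2.imwrite('pics/m.png',m0*255)
E
```

```text
bench z 0.03685768797798354 bounds [[0.271, 0.669, 0.0], [0.879, -0.458, 0.0]]
bottle 283 rect 449 -286 size 48 47 ang 66.9 circ 450 -287 49 med [ 450. -280.   62.]
tin 488 rect 615 130 size 67 67 ang 36.5 circ 616 130 69 med [615. 130.  81.]
tape 254 rect 459 -21 size 58 35 ang 67.9 circ 459 -21 61 med [460. -21.  61.]
block 863 rect 452 222 size 123 114 ang 88.2 circ 452 231 150 med [452. 251.  26.]
cup 231 rect 616 251 size 71 70 ang 49.1 circ 616 252 73 med [621. 267.  86.]
mouse 607 rect 650 -143 size 151 80 ang 34.0 circ 642 -131 155 med [ 627. -158.   25.]Traceback (most recent call last):
  File "<stdin>", line 16, in <module>
ValueError: max() iterable argument is empty
```

```bash
python3 - <<'E'
from h import *
z=np.load('top0.npz');c={k:z[k] for k in('fov_y','cx','cy','k1','R','t')};p,d=z['p'],z['d']
X=cloud(c,d)
for n,u,v in[('bench',420,320),('bench',300,330),('sr',515,281),('lr',319,363),('sb',457,355),('lb',385,270),('block',256,355)]:
    u,v=int(u/1.4),int(v/1.4);print(n,p[v,u],np.nanmedian(X[v-3:v+4,u-3:u+4,2]).round(4))
def rep(n,P):
    P=(P[:,:2]*1000).astype(np.float32);(cx,cy),(w,h),a=cv2.minAreaRect(P);(ex,ey),rr=cv2.minEnclosingCircle(P)
    print(n,len(P),'rect',round(cx),round(cy),'size',round(w),round(h),'ang',round(a,1),'circ',round(ex),round(ey),round(2*rr))
for n,u,v,k in[('sr',515,281,.003),('lr',319,363,.003),('sb',457,355,.003),('lb',385,270,.003),('block',256,355,.028)]:
    u,v=int(u/1.4),int(v/1.4);m=np.zeros((422,562),np.uint8)
    s=cv2.GaussianBlur(p,(3,3),0);t=(14,14,14) if n!='block' else (35,35,35)
    cv2.floodFill(s,m,(u,v),0,t,t,4|cv2.FLOODFILL_FIXED_RANGE|cv2.FLOODFILL_MASK_ONLY|(255<<8))
    m=cv2.morphologyEx(m[1:-1,1:-1],cv2.MORPH_OPEN,np.ones((3,3)))
    cn=max(cv2.findContours(m,0,1)[0],key=cv2.contourArea)[:,0];rep(n,plane(c,cn,k))
a=cv2.resize(p[125:285,200:320],None,fx=3,fy=3,interpolation=2);b=cv2.resize(p[125:285,300:440],None,fx=3,fy=3,interpolation=2)
save('tins',np.hstack([a,b]))
E
```

```text
bench [164 160 155] -0.0009
bench [170 165 161] -0.0009
sr [149 148 154] 0.0033
lr [153 153 158] 0.0036
sb [153 152 157] 0.0033
lb [159 160 165] 0.0033
block [198 187 162] 0.0259
sr 56 rect 617 -292 size 56 56 ang 1.0 circ 617 -291 61
lr 78 rect 440 122 size 75 78 ang 1.4 circ 439 122 81
sb 86 rect 452 -161 size 85 48 ang 84.7 circ 454 -161 93
lb 136 rect 623 -19 size 82 131 ang 78.9 circ 622 -20 149
block 1116 rect 549 279 size 303 637 ang 76.0 circ 559 331 643
```

View pics/tins.png

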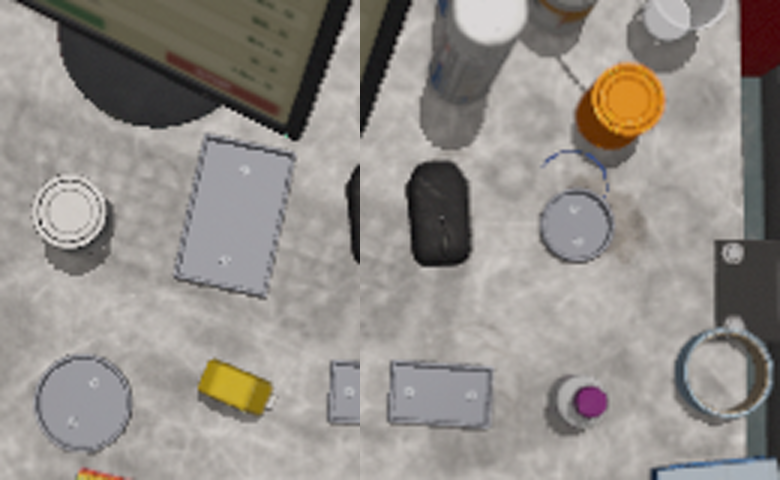

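The crop confirms it: the grey/white tin is at crop (68,212) and the orange look-alike is at (628,100). The purple-capped bottle is at (580,402). Starting with the bottle.

>>> step_arm(increments=[[[2.8,-3.4,0],[0,0,1.87]],[[2.8,-3.4,0],[0,0,1.87]],[[2.8,-3.4,0],[0,0,1.87]],[[2.8,-3.4,0],[0,0,1.87]],[[2.8,-3.4,0],[0,0,1.87]],[[2.8,-3.4,0],[0,0,1.87]],[[2.8,-3.4,0],[0,0,1.87]],[[2.8,-3.4,0],[0,0,1.87]],[[2.8,-3.4,0],[0,0,1.87]],[[2.8,-3.4,0],[0,0,1.87]]], fingers=1)

```text
clock: 1.15
tool_pos: [0.4815, 0.2503, 0.2386]
eef_rot: [-0.0, 1.0, -0.0, -0.0]
contact_force: [0.3, 0.3, 0.2]
opening: 1.002
finger_force: 0.0
```

```bash
python3 - <<'E'
from h import *
z=np.load('top0.npz');c={k:z[k] for k in('fov_y','cx','cy','k1','R','t')};p,d=z['p'],z['d'];X=cloud(c,d)
hsv=cv2.cvtColor(p,cv2.COLOR_RGB2HSV)
m=((hsv[...,0]>15)&(hsv[...,0]<35)&(hsv[...,1]>32)).astype(np.uint8);m[:230]=0;m[280:]=0;m[:,:165]=0;m[:,205:]=0
m=cv2.morphologyEx(m,2,np.ones((3,3)));cn=max(cv2.findContours(m,0,1)[0],key=cv2.contourArea)[:,0]
print('block',cv2.minAreaRect((plane(c,cn,.028)[:,:2]*1000).astype(np.float32)))
# tall clutter per 5 cm cell
g={}
for x,y,zz in X[(X[...,2]>.1)&(X[...,0]<.8)&(X[...,0]>.35)&(abs(X[...,1])<.45)]:
    k=(int(x*20)*5,int(np.floor(y*20))*5);g[k]=max(g.get(k,0),round(float(zz),2))
print(sorted(g.items()))
s=r.get_state();print(s['q'].round(2))
E
```

```text
block ((453.0179443359375, 247.5343017578125), (68.81812286376953, 117.1106948852539), 89.22867584228516)
[((45, -30), 0.1), ((60, 35), 0.25), ((60, 40), 0.26), ((65, 35), 0.3), ((65, 40), 0.3), ((70, -25), 0.19), ((70, -20), 0.23), ((70, -15), 0.27), ((70, -10), 0.26), ((70, -5), 0.17), ((70, 35), 0.29), ((70, 40), 0.3), ((75, -35), 0.74), ((75, -30), 0.74), ((75, -25), 0.23), ((75, -20), 0.23), ((75, -15), 0.32), ((75, -10), 0.32), ((75, -5), 0.32), ((75, 0), 0.26), ((75, 5), 0.17), ((75, 40), 0.28)]
[-0.35  0.59 -0.34  1.81  0.27  0.78  0.74]
```

>>> step_arm(increments=[[[0.15,-3.7,0],[0,0,0]],[[0.15,-3.7,0],[0,0,0]],[[0.15,-3.7,0],[0,0,0]],[[0.15,-3.7,0],[0,0,0]],[[0.15,-3.7,0],[0,0,0]],[[0.15,-3.7,0],[0,0,0]],[[0.15,-3.7,0],[0,0,0]],[[0.15,-3.7,0],[0,0,0]],[[0.15,-3.7,0],[0,0,0]],[[0.15,-3.7,0],[0,0,0]]])

```text
clock: 2.15
tool_pos: [0.4954, -0.1196, 0.2386]
eef_rot: [0.0, 1.0, 0.0, -0.0]
contact_force: [0.6, 0.4, -0.1]
opening: 0.997
finger_force: 0.0
```

>>> step_arm(increments=[[[-0.5,-2,-0.5],[0,0,0]],[[-0.5,-2,-0.5],[0,0,0]],[[-0.5,-2,-0.5],[0,0,0]],[[-0.5,-2,-0.5],[0,0,0]],[[-0.5,-2,-0.5],[0,0,0]],[[-0.5,-2,-0.5],[0,0,0]],[[-0.5,-2,-0.5],[0,0,0]],[[-0.5,-1.5,-0.5],[0,0,0]],[[-0.5,-1.1,-0.5],[0,0,0]],[[0,0,0],[0,0,0]]])

```text
clock: 3.15
tool_pos: [0.449, -0.2855, 0.1929]
eef_rot: [0.002, 1.0, 0.0, -0.001]
contact_force: [0.0, 0.9, 0.4]
opening: 0.996
finger_force: 0.0
```

```bash
python3 - <<'E'
from h import *
print(r.get_state()['q'].round(2),r.get_state()['tool_pos'])
c,p,d=snap('wrist');save('w1',p);np.savez('w1.npz',p=p,d=d,**{k:np.array(v) for k,v in c.items()})
X=cloud(c,d);m=(X[...,2]>.06)&(X[...,2]<.1)&(np.hypot(X[...,0]-.45,X[...,1]+.287)<.04)
P=X[m&(X[...,2]>.086)];print('cap',len(P),cv2.minEnclosingCircle((P[:,:2]*1000).astype(np.float32)) if len(P) else 0)
P=X[m];print('body',len(P),cv2.minEnclosingCircle((P[:,:2]*1000).astype(np.float32)) if len(P) else 0)
E
```

```text
[ 0.71  0.65 -0.37  1.89  0.37  0.67  1.68] [ 0.4490326  -0.28548499  0.19287669]
cap 1127 ((450.6880798339844, -288.49456787109375), 14.939643859863281)
body 1774 ((450.1452941894531, -288.2768859863281), 19.768957138061523)
```

View pics/w1.png

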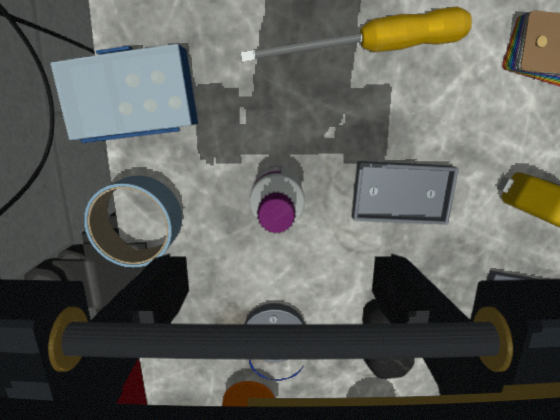

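The bottle cap is at wrist px (277,212), and the bare blue-grey cup at (130,225) is close to the left finger. I'll check that clearance.

```bash
python3 - <<'E'
from h import *
z=np.load('w1.npz');c={k:z[k] for k in('fov_y','cx','cy','k1','R','t')};X=cloud(c,z['d'])
P=X[(X[...,2]>.02)&(X[...,2]<.15)&(X[...,1]<-.33)&(X[...,0]>.40)&(X[...,0]<.56)]
print(len(P),P.min(0).round(3),P.max(0).round(3))
q=P[P[:,2]>P[:,2].max()-.02];print(cv2.minEnclosingCircle((q[:,:2]*1000).astype(np.float32)))
E
```

```text
2799 [ 0.401 -0.55   0.02 ] [ 0.545 -0.388  0.04 ]
((490.2895202636719, -477.05450439453125), 90.62195587158203)
```

Clearance is about 38 mm, so I'll descend.

>>> step_arm(increments=[[[0.15,-0.3,-1],[0,0,0]],[[0,0,-2],[0,0,0]],[[0,0,-2],[0,0,0]],[[0,0,-2],[0,0,0]],[[0,0,-2],[0,0,0]],[[0,0,-2],[0,0,0]],[[0,0,-2],[0,0,0]],[[0,0,-1.5],[0,0,0]],[[0,0,-1.1],[0,0,0]],[[0,0,0],[0,0,0]]])

```text
clock: 4.2
tool_pos: [0.452, -0.2858, 0.0364]
eef_rot: [-0.001, 1.0, 0.001, -0.001]
contact_force: [0.3, -0.1, -0.2]
opening: 1.004
finger_force: 0.0
```

>>> step_arm(increments=[[[0,0,0],[0,0,0]],[[0,0,0],[0,0,0]],[[0,0,0],[0,0,0]],[[0,0,0],[0,0,0]],[[0,0,0],[0,0,0]],[[0,0,0],[0,0,0]],[[0,0,0],[0,0,0]],[[0,0,0],[0,0,0]],[[0,0,0],[0,0,0]],[[0,0,0],[0,0,0]]], fingers=0, grip_force=15)

```text
clock: 5.2
tool_pos: [0.4523, -0.2873, 0.038]
eef_rot: [0.0, 1.0, -0.0, 0.0]
contact_force: [0.5, -1.0, 5.4]
opening: 0.53
finger_force: 15.0
```

>>> step_arm(increments=[[[0,0,1],[0,0,0]],[[0,0,1.5],[0,0,0]],[[0,0,2],[0,0,0]],[[1,-0.1,1.5],[0,0,0]],[[3,-0.1,0],[0,0,0]],[[4,-0.1,0],[0,0,0]],[[4,0,0],[0,0,0]],[[3,0,0],[0,0,0]],[[1.6,0,0],[0,0,0]],[[0,0,0],[0,0,0]]])

```text
clock: 6.2
tool_pos: [0.6202, -0.2885, 0.0976]
eef_rot: [-0.001, 1.0, 0.001, 0.001]
contact_force: [-1.2, 0.5, -1.3]
opening: 0.533
finger_force: 15.0
```

```bash
python3 - <<'E'
from h import *
print(r.get_state()['contact_force'],r.get_state()['tool_pos'])
c,p,d=snap('wrist');save('w2',p)
X=cloud(c,d);m=(X[...,2]>.005)&(X[...,2]<.02)&(np.hypot(X[...,0]-.617,X[...,1]+.29)<.045)
P=X[m];print('rim',len(P),P.min(0),P.max(0),cv2.minEnclosingCircle((P[:,:2]*1000).astype(np.float32)) if len(P) else 0)
E
```

```text
[-1.21873824  0.46142082 -1.29203703] [ 0.62020506 -0.28848937  0.09764882]
rim 1311 [ 0.58350048 -0.32807437  0.00500319] [ 0.63817562 -0.2570053   0.01618819] ((618.6432495117188, -292.53802490234375), 35.81624984741211)
```

View pics/w2.png

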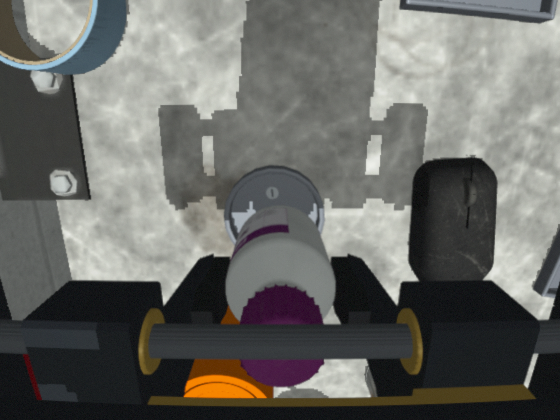

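Bottle held; the holder at wrist px (273,205) measures (0.6186,-0.2925). Shifting and lowering.

>>> step_arm(increments=[[[0,-0.35,-0.5],[0,0,0]],[[0,0,-1],[0,0,0]],[[0,0,-1],[0,0,0]],[[0,0,-1],[0,0,0]],[[0,0,-0.8],[0,0,0]],[[0,0,-0.5],[0,0,0]],[[0,0,-0.3],[0,0,0]],[[0,0,-0.2],[0,0,0]],[[0,0,-0.1],[0,0,0]],[[0,0,0],[0,0,0]]])

```text
clock: 7.25
tool_pos: [0.6183, -0.2936, 0.0439]
eef_rot: [0.0, 1.0, -0.0, 0.0]
contact_force: [-0.1, -1.1, -1.0]
opening: 0.534
finger_force: 15.0
```

>>> step_arm(increments=[[[0,0,-0.1],[0,0,0]],[[0,0,0],[0,0,0]],[[0,0,-0.1],[0,0,0]],[[0,0,0],[0,0,0]],[[0,0,-0.1],[0,0,0]],[[0,0,0],[0,0,0]],[[0,0,-0.05],[0,0,0]],[[0,0,0],[0,0,0]],[[0,0,0],[0,0,0]],[[0,0,0],[0,0,0]]])

```text
clock: 8.25
tool_pos: [0.6184, -0.2936, 0.0411]
eef_rot: [0.0, 1.0, -0.0, 0.0]
contact_force: [-1.1, 0.2, 5.1]
opening: 0.529
finger_force: 15.0
```

Seated. Releasing and lifting off.

>>> step_arm(increments=[[[0,0,0],[0,0,0]],[[0,0,0],[0,0,0]],[[0,0,0],[0,0,0]],[[0,0,0],[0,0,0]],[[0,0,0],[0,0,0]],[[0,0,0.5],[0,0,0]],[[0,0,2],[0,0,0]],[[0,0,3],[0,0,0]],[[0,0,4],[0,0,0]],[[0,0,4],[0,0,0]]], fingers=1)

```text
clock: 9.25
tool_pos: [0.6178, -0.2934, 0.1767]
eef_rot: [0.0, 1.0, 0.0, -0.0]
contact_force: [0.4, -0.1, -0.4]
opening: 1.001
finger_force: 0.0
```

>>> step_arm(increments=[[[-1.5,2,2],[0,0,0]],[[-1.5,3,2],[0,0,-4.5]],[[-1.5,4,0],[0,0,-4.5]],[[-1.5,4,0],[0,0,-4.5]],[[0,4.5,0],[0,0,-4.5]],[[0,4.5,0],[0,0,-4.5]],[[1.5,4.5,0],[0,0,-4.5]],[[1.5,4.5,0],[0,0,-4.5]],[[1.5,4.5,0],[0,0,-4.5]],[[1,4,0],[0,0,-4.5]]])

```text
clock: 10.25
tool_pos: [0.6138, 0.1045, 0.2158]
eef_rot: [0.347, 0.938, 0.001, 0.0]
contact_force: [0.0, 0.4, -1.3]
opening: 1.003
finger_force: 0.0
```

>>> step_arm(increments=[[[0,1,-0.5],[0,0,0]],[[0,1,-1],[0,0,0]],[[0,0.5,-1],[0,0,0]],[[0,0,-1],[0,0,0]],[[0,0,-1],[0,0,0]],[[0,0,-1],[0,0,0]],[[0,0,0],[0,0,0]],[[0,0,0],[0,0,0]],[[0,0,0],[0,0,0]],[[0,0,0],[0,0,0]]])

```text
clock: 11.25
tool_pos: [0.6135, 0.1265, 0.1608]
eef_rot: [0.346, 0.938, 0.0, 0.0]
contact_force: [0.5, -0.3, -0.8]
opening: 1.0
finger_force: 0.0
```

```bash
python3 - <<'E'
from h import *
print(r.get_state()['q'].round(2),r.get_state()['tool_pos'])
c,p,d=snap('wrist');save('w3',p)
X=cloud(c,d);P=X[(X[...,2]>.076)&(X[...,2]<.09)&(np.hypot(X[...,0]-.615,X[...,1]-.13)<.045)]
print('tin',len(P),P.min(0),P.max(0),cv2.minEnclosingCircle((P[:,:2]*1000).astype(np.float32)))
c,p,d=snap('top');X=cloud(c,d);P=X[(X[...,2]>.05)&(X[...,2]<.11)&(np.hypot(X[...,0]-.618,X[...,1]+.292)<.045)]
print('bottle',P.max(0),cv2.minEnclosingCircle((P[:,:2]*1000).astype(np.float32)))
q=P[P[:,2]>.09];print(cv2.minEnclosingCircle((q[:,:2]*1000).astype(np.float32)))
E
```

```text
[-0.21  0.78 -0.12  1.64  0.13  0.73  0.47] [0.61351184 0.12649865 0.16078854]
tin 7093 [0.58152335 0.09660005 0.07676597] [0.64884951 0.16417145 0.08477531] ((615.3726806640625, 130.29808044433594), 34.09141540527344)
bottle [ 0.64008485 -0.26867914  0.10365887] ((616.2904052734375, -292.73492431640625), 24.211082458496094)
((615.8090209960938, -294.09747314453125), 14.290040016174316)
```

View pics/w3.png

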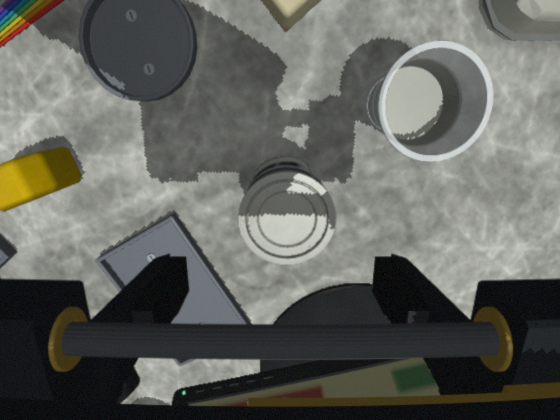

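Tin lid at px (287,215) measures (0.6154,0.1303), between the fingers and clear of the cup at (435,100). The bottle stands upright, centred in its holder. Descending on the tin.

>>> step_arm(increments=[[[0.2,0.4,-0.5],[0,0,0]],[[0,0,-1.5],[0,0,0]],[[0,0,-2],[0,0,0]],[[0,0,-2],[0,0,0]],[[0,0,-2],[0,0,0]],[[0,0,-2],[0,0,0]],[[0,0,-1.5],[0,0,0]],[[0,0,-0.8],[0,0,0]],[[0,0,-0.4],[0,0,0]],[[0,0,0],[0,0,0]]])

```text
clock: 12.35
tool_pos: [0.6152, 0.1305, 0.0331]
eef_rot: [0.346, 0.938, 0.0, 0.0]
contact_force: [-0.0, -1.0, -0.3]
opening: 0.998
finger_force: 0.0
```

>>> step_arm(increments=[[[0,0,0],[0,0,0]],[[0,0,0],[0,0,0]],[[0,0,0],[0,0,0]],[[0,0,0],[0,0,0]],[[0,0,0],[0,0,0]],[[0,0,0],[0,0,0]],[[0,0,0],[0,0,0]],[[0,0,0],[0,0,0]],[[0,0,0],[0,0,0]],[[0,0,0],[0,0,0]]], fingers=0, grip_force=30)

```text
clock: 13.35
tool_pos: [0.6156, 0.1306, 0.0339]
eef_rot: [0.346, 0.938, 0.0, 0.001]
contact_force: [-1.1, 0.1, 5.5]
opening: 0.756
finger_force: 30.0
```

>>> step_arm(increments=[[[0,0,1],[0,0,0]],[[0,0,2],[0,0,0]],[[0,0,2],[0,0,0]],[[-2,-0.1,1],[0,0,0]],[[-3.5,-0.2,0],[0,0,0]],[[-4,-0.2,0],[0,0,0]],[[-4,-0.2,0],[0,0,0]],[[-3,-0.1,0],[0,0,0]],[[-1,0,0],[0,0,0]],[[0,0,0],[0,0,0]]])

```text
clock: 14.35
tool_pos: [0.4388, 0.1224, 0.0934]
eef_rot: [0.346, 0.938, -0.001, -0.001]
contact_force: [0.5, -0.1, -3.5]
opening: 0.758
finger_force: 30.0
```

```bash
python3 - <<'E'
from h import *
print(r.get_state()['contact_force'],r.get_state()['tool_pos'])
c,p,d=snap('wrist');save('w4',p)
X=cloud(c,d);P=X[(X[...,2]>.0065)&(X[...,2]<.02)&(np.hypot(X[...,0]-.44,X[...,1]-.122)<.056)]
x,y=P[:,0],P[:,1]; print(len(P),P.min(0),P.max(0),cv2.minEnclosingCircle((P[:,:2]*1000).astype(np.float32)))
E
```

```text
[ 0.53810686 -0.07976145 -3.53137383] [0.43877259 0.12244271 0.09336764]
1559 [0.39391743 0.08082427 0.00653572] [0.47936134 0.16840252 0.01587599] ((440.04248046875, 122.24674224853516), 46.718013763427734)
```

View pics/w4.png

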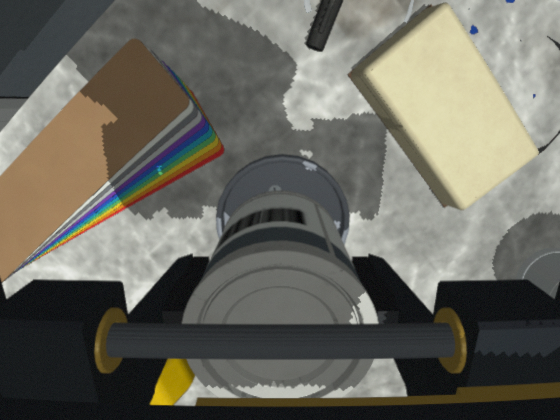

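Tin in grip at px (280,300), holder below it at (283,200) measures (0.440,0.122). Already aligned, so lowering.

>>> step_arm(increments=[[[0.1,0,-0.5],[0,0,0]],[[0,0,-1],[0,0,0]],[[0,0,-1.2],[0,0,0]],[[0,0,-1.2],[0,0,0]],[[0,0,-0.8],[0,0,0]],[[0,0,-0.4],[0,0,0]],[[0,0,-0.2],[0,0,0]],[[0,0,0],[0,0,0]],[[0,0,0],[0,0,0]],[[0,0,0],[0,0,0]]])

```text
clock: 15.4
tool_pos: [0.4414, 0.1225, 0.0406]
eef_rot: [0.346, 0.938, 0.0, 0.0]
contact_force: [0.3, 0.1, -2.3]
opening: 0.757
finger_force: 30.0
```

>>> step_arm(increments=[[[0,0,-0.1],[0,0,0]],[[0,0,0],[0,0,0]],[[0,0,-0.1],[0,0,0]],[[0,0,0],[0,0,0]],[[0,0,-0.1],[0,0,0]],[[0,0,0],[0,0,0]],[[0,0,0],[0,0,0]],[[0,0,0],[0,0,0]],[[0,0,0],[0,0,0]],[[0,0,0],[0,0,0]]])

```text
clock: 16.4
tool_pos: [0.4411, 0.1225, 0.0373]
eef_rot: [0.346, 0.938, 0.0, 0.0]
contact_force: [-1.3, -0.5, -2.3]
opening: 0.757
finger_force: 30.0
```

Still bearing about its own weight, so I'll ease down a touch more.

>>> step_arm(increments=[[[0,0,-0.05],[0,0,0]],[[0,0,0],[0,0,0]],[[0,0,-0.05],[0,0,0]],[[0,0,0],[0,0,0]],[[0,0,0],[0,0,0]],[[0,0,0],[0,0,0]],[[0,0,0],[0,0,0]],[[0,0,0],[0,0,0]],[[0,0,0],[0,0,0]],[[0,0,0],[0,0,0]]])

```text
clock: 17.4
tool_pos: [0.4411, 0.1225, 0.0368]
eef_rot: [0.346, 0.938, 0.0, 0.0]
contact_force: [0.0, 0.5, 5.6]
opening: 0.754
finger_force: 30.0
```

Seated. Release, lift, then go to the tape measure.

>>> step_arm(increments=[[[0,0,0],[0,0,0]],[[0,0,0],[0,0,0]],[[0,0,0],[0,0,0]],[[0,0,0],[0,0,0]],[[0,0,0],[0,0,0]],[[0,0,0.5],[0,0,0]],[[0,0,2],[0,0,0]],[[0,0,3],[0,0,0]],[[0,0,4],[0,0,0]],[[0,0,4],[0,0,0]]], fingers=1)

```text
clock: 18.4
tool_pos: [0.4405, 0.1222, 0.1727]
eef_rot: [0.346, 0.938, -0.0, -0.0]
contact_force: [0.9, -0.7, 0.2]
opening: 1.002
finger_force: 0.0
```

>>> step_arm(increments=[[[0.2,-1.6,0],[0,0,-7.9]],[[0.2,-1.6,0],[0,0,-7.9]],[[0.2,-1.6,0],[0,0,-7.9]],[[0.2,-1.6,0],[0,0,-7.9]],[[0.2,-1.6,0],[0,0,-7.9]],[[0.2,-1.6,0],[0,0,-7.9]],[[0.2,-1.6,0],[0,0,-7.9]],[[0.2,-1.6,0],[0,0,-7.9]],[[0.2,-1.5,0],[0,0,-8.3]],[[0,0,0],[0,0,0]]])

```text
clock: 19.4
tool_pos: [0.4592, -0.0226, 0.1716]
eef_rot: [0.83, 0.557, -0.0, 0.001]
contact_force: [0.7, -0.5, 1.4]
opening: 1.0
finger_force: 0.0
```

```bash
cat > tape.py <<'E'
from h import *
s=r.get_state();print(s['q'].round(2),s['tool_pos'],s['eef_rot'].round(3))
c,p,d=snap('wrist');save('w5',p)
hsv=cv2.cvtColor(p,cv2.COLOR_RGB2HSV);X=cloud(c,d)
P=X[(X[...,2]>.045)&(X[...,2]<.075)&(np.hypot(X[...,0]-.459,X[...,1]+.021)<.05)]
print('tape',len(P),cv2.minAreaRect((P[:,:2]*1000).astype(np.float32)))
P=X[(X[...,2]>.01)&(X[...,2]<.075)&(np.hypot(X[...,0]-.459,X[...,1]+.021)<.05)]
print('tape all',len(P),cv2.minAreaRect((P[:,:2]*1000).astype(np.float32)))
c,p,d=snap('top');X=cloud(c,d);P=X[(X[...,2]>.07)&(X[...,2]<.1)&(np.hypot(X[...,0]-.44,X[...,1]-.122)<.045)]
print('tin',np.nanmedian(P,0),cv2.minEnclosingCircle((P[:,:2]*1000).astype(np.float32)) if len(P) else 0)
E
python3 tape.py
```

```text
[-0.17  0.61  0.19  2.13 -0.26  0.42 -0.16] [ 0.45916615 -0.02258435  0.17159991] [ 0.83   0.557 -0.     0.001]
tape 2795 ((460.0474548339844, -21.033714294433594), (57.341495513916016, 34.671607971191406), 68.2203598022461)
tape all 3161 ((458.8153991699219, -24.009132385253906), (65.01237487792969, 34.83649444580078), 68.16326141357422)
tin [0.43937034 0.12252159 0.08394587] ((439.65509033203125, 122.4832763671875), 34.41006851196289)
```

View pics/w5.png

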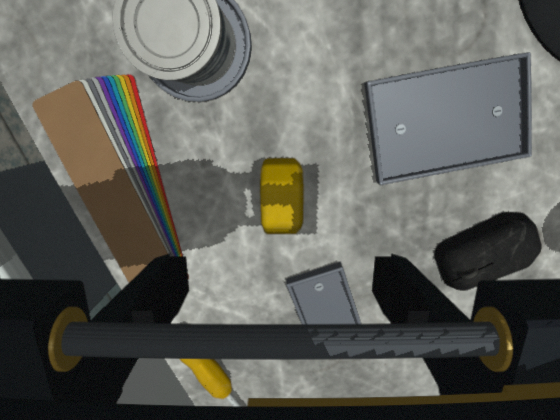

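Tape at px (281,195) is squarely between the fingers at (0.460,-0.022), and the tin sits centred in its holder. Descending.

>>> step_arm(increments=[[[0,0,-1],[0,0,0]],[[0,0,-2],[0,0,0]],[[0,0,-2],[0,0,0]],[[0,0,-2],[0,0,0]],[[0,0,-2],[0,0,0]],[[0,0,-2],[0,0,0]],[[0,0,-2],[0,0,0]],[[0,0,-1.3],[0,0,0]],[[0,0,-0.7],[0,0,0]],[[0,0,0],[0,0,0]]])

```text
clock: 20.5
tool_pos: [0.4592, -0.0194, 0.0206]
eef_rot: [0.828, 0.56, -0.001, -0.002]
contact_force: [-0.2, -0.1, -0.1]
opening: 0.998
finger_force: 0.0
```

>>> step_arm(increments=[[[0,0,0],[0,0,0]],[[0,0,0],[0,0,0]],[[0,0,0],[0,0,0]],[[0,0,0],[0,0,0]],[[0,0,0],[0,0,0]],[[0,0,0],[0,0,0]],[[0,0,0],[0,0,0]],[[0,0,0],[0,0,0]],[[0,0,0],[0,0,0]],[[0,0,0],[0,0,0]]], fingers=0, grip_force=25)

```text
clock: 21.5
tool_pos: [0.4603, -0.0207, 0.022]
eef_rot: [0.829, 0.559, -0.0, -0.0]
contact_force: [-0.2, -0.1, 1.5]
opening: 0.387
finger_force: 25.0
```

>>> step_arm(increments=[[[0,0,1],[0,0,0]],[[0,0,2],[0,0,0]],[[0,0,2],[0,0,0]],[[0,-1.5,1],[0,0,2]],[[-0.2,-3,0],[0,0,3]],[[-0.2,-3,0],[0,0,4]],[[-0.2,-3,0],[0,0,4]],[[-0.1,-2.5,0],[0,0,3]],[[-0.1,-1,0],[0,0,1]],[[0,0,0],[0,0,0]]])

```text
clock: 22.5
tool_pos: [0.4514, -0.1617, 0.0822]
eef_rot: [0.739, 0.674, -0.001, -0.0]
contact_force: [-1.3, 0.5, -2.0]
opening: 0.382
finger_force: 25.0
```

```bash
python3 - <<'E'
from h import *
s=r.get_state();print(s['contact_force'],s['tool_pos'],s['eef_rot'].round(3))
c,p,d=snap('wrist');save('w6',p);X=cloud(c,d)
P=X[(X[...,2]>.007)&(X[...,2]<.02)&(abs(X[...,0]-.452)<.05)&(abs(X[...,1]+.161)<.065)]
print('tray',len(P),cv2.minAreaRect((P[:,:2]*1000).astype(np.float32)))
P=X[(X[...,2]>.06)&(X[...,2]<.14)&(np.hypot(X[...,0]-.452,X[...,1]+.161)<.05)]
print('tape',len(P),P.max(0) if len(P) else 0)
c,p,d=snap('top');hsv=cv2.cvtColor(p,cv2.COLOR_RGB2HSV);
f=(abs(p.astype(int)-(153,152,157)).max(2)<14)
E
```

```text
[-1.26620483  0.52090934 -1.98287991] [ 0.45141951 -0.16174332  0.08223265] [ 0.739  0.674 -0.001 -0.   ]
tray 1763 ((455.46484375, -150.2180633544922), (74.43819427490234, 58.681461334228516), 87.46065521240234)
tape 15867 [ 0.48495687 -0.13107741  0.13999429]
```

View pics/w6.png

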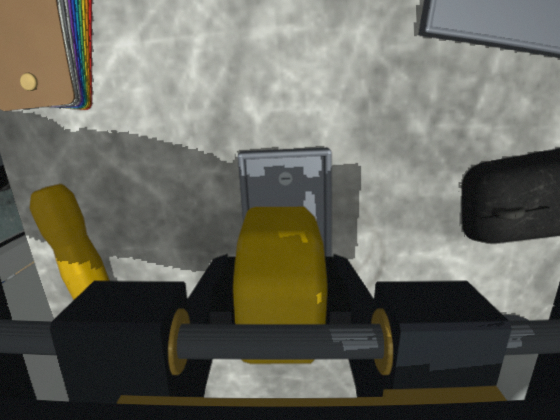

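Tape in grip at px (280,270); the tray at (285,190) lies slightly to the right, i.e. +x. Nudging and lowering.

>>> step_arm(increments=[[[0.25,0.15,-0.4],[0,0,0.5]],[[0,0,-1],[0,0,0]],[[0,0,-1.2],[0,0,0]],[[0,0,-1.2],[0,0,0]],[[0,0,-0.8],[0,0,0]],[[0,0,-0.4],[0,0,0]],[[0,0,-0.2],[0,0,0]],[[0,0,0],[0,0,0]],[[0,0,0],[0,0,0]],[[0,0,0],[0,0,0]]])

```text
clock: 23.6
tool_pos: [0.4547, -0.1592, 0.0303]
eef_rot: [0.735, 0.679, -0.001, -0.0]
contact_force: [-0.0, -0.2, -2.0]
opening: 0.384
finger_force: 25.0
```

>>> step_arm(increments=[[[0,0,-0.1],[0,0,0]],[[0,0,0],[0,0,0]],[[0,0,-0.1],[0,0,0]],[[0,0,0],[0,0,0]],[[0,0,-0.1],[0,0,0]],[[0,0,0],[0,0,0]],[[0,0,0],[0,0,0]],[[0,0,0],[0,0,0]],[[0,0,0],[0,0,0]],[[0,0,0],[0,0,0]]])

```text
clock: 24.6
tool_pos: [0.4545, -0.1591, 0.027]
eef_rot: [0.734, 0.679, -0.001, -0.0]
contact_force: [-0.3, 0.1, -1.9]
opening: 0.382
finger_force: 25.0
```

>>> step_arm(increments=[[[0,0,-0.1],[0,0,0]],[[0,0,0],[0,0,0]],[[0,0,0],[0,0,0]],[[0,0,-0.05],[0,0,0]],[[0,0,0],[0,0,0]],[[0,0,-0.05],[0,0,0]],[[0,0,0],[0,0,0]],[[0,0,0],[0,0,0]],[[0,0,0],[0,0,0]],[[0,0,0],[0,0,0]]])

```text
clock: 25.6
tool_pos: [0.4545, -0.1591, 0.0251]
eef_rot: [0.734, 0.679, -0.001, -0.0]
contact_force: [0.6, 0.9, 1.0]
opening: 0.383
finger_force: 25.0
```

Seated. Release, then travel to the block.

>>> step_arm(increments=[[[0,0,0],[0,0,0]],[[0,0,0],[0,0,0]],[[0,0,0],[0,0,0]],[[0,0,0],[0,0,0]],[[0,0,0],[0,0,0]],[[0,0,0.5],[0,0,0]],[[0,0,2],[0,0,0]],[[0,0,3],[0,0,0]],[[0,0,4],[0,0,0]],[[0,0,4],[0,0,0]]], fingers=1)

```text
clock: 26.6
tool_pos: [0.4539, -0.1589, 0.1614]
eef_rot: [0.734, 0.679, -0.001, -0.001]
contact_force: [0.3, -0.9, -0.0]
opening: 1.001
finger_force: 0.0
```

>>> step_arm(increments=[[[0,1.5,1],[0,0,5]],[[0,2,1],[0,0,5]],[[0,2.5,1],[0,0,5]],[[0,2.5,0],[0,0,5]],[[0,2.5,0],[0,0,5]],[[0,2.5,0],[0,0,5]],[[0,2.5,0],[0,0,5]],[[0,2.5,0],[0,0,5]],[[0,2.5,0],[0,0,5]],[[0,2.5,0],[0,0,5]]])

```text
clock: 27.6
tool_pos: [0.4536, 0.0775, 0.1896]
eef_rot: [0.376, 0.927, -0.001, -0.001]
contact_force: [0.2, 0.6, 0.2]
opening: 0.999
finger_force: 0.0
```

>>> step_arm(increments=[[[0,2.5,0],[0,0,5]],[[0,2.5,0],[0,0,5]],[[0,2.5,0],[0,0,5]],[[0,2.5,0],[0,0,5]],[[0,2.5,0],[0,0,5]],[[0,2,0],[0,0,5]],[[0,1.5,0],[0,0,5]],[[0,1,0],[0,0,5]],[[0,0.2,0],[0,0,3.7]],[[0,0,0],[0,0,0]]])

```text
clock: 28.6
tool_pos: [0.4535, 0.2487, 0.1895]
eef_rot: [0.006, 1.0, -0.001, -0.0]
contact_force: [0.5, 0.1, -0.0]
opening: 1.0
finger_force: 0.0
```

```bash
python3 - <<'E'
from h import *
s=r.get_state();print(s['q'].round(2),s['tool_pos'],s['eef_rot'].round(3))
c,p,d=snap('wrist');save('w7',p);X=cloud(c,d)
P=X[(X[...,2]>.018)&(X[...,2]<.04)&(abs(X[...,0]-.453)<.08)&(abs(X[...,1]-.248)<.05)]
print('block',len(P),cv2.minAreaRect((P[:,:2]*1000).astype(np.float32)),np.median(P[:,2]))
c,p,d=snap('top');X=cloud(c,d)
P=X[(X[...,2]>.045)&(X[...,2]<.09)&(np.hypot(X[...,0]-.453,X[...,1]+.162)<.05)]
print('tape',cv2.minAreaRect((P[:,:2]*1000).astype(np.float32)),P.max(0))
save('t2',p[120:290,160:420],3)
P=X[(X[...,2]>.006)&(X[...,2]<.02)&(abs(X[...,0]-.622)<.085)&(abs(X[...,1]+.02)<.07)]
print('ltray',len(P),cv2.minAreaRect((P[:,:2]*1000).astype(np.float32)))
E
```

```text
[-0.4   0.63 -0.3   1.94  0.31  0.62  0.66] [0.45348814 0.24870342 0.18946722] [ 0.006  1.    -0.001 -0.   ]
block 7974 ((451.63494873046875, 252.525390625), (63.64404296875, 114.6749496459961), 89.61593627929688) 0.02602388510711927
tape ((452.3887634277344, -160.0186309814453), (60.271278381347656, 34.61735916137695), 85.31683349609375) [ 0.47080008 -0.12922965  0.07331221]
ltray 416 ((624.2709350585938, -19.95687484741211), (91.79756164550781, 144.85574340820312), 78.92554473876953)
```

View pics/t2.png

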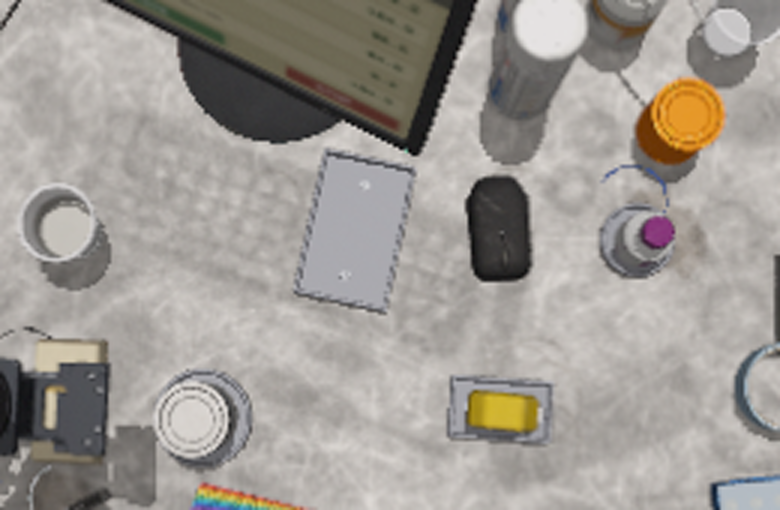

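View pics/w7.png

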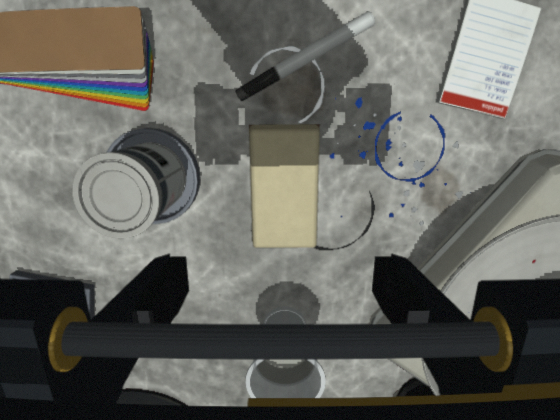

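Top view: the tape sits upright and centred in its tray at crop px (502,410). Tin at (192,420) and bottle at (655,235) are in place too. In the wrist view the block is at (285,187), between the fingers. Descending.

>>> step_arm(increments=[[[-0.1,0.1,-0.8],[0,0,0]],[[0,0,-2.2],[0,0,0]],[[0,0,-2.2],[0,0,0]],[[0,0,-2.2],[0,0,0]],[[0,0,-2.2],[0,0,0]],[[0,0,-2.2],[0,0,0]],[[0,0,-2.2],[0,0,0]],[[0,0,-2],[0,0,0]],[[0,0,-1],[0,0,0]],[[0,0,-0.4],[0,0,0]]])

```text
clock: 29.7
tool_pos: [0.4529, 0.2485, 0.0149]
eef_rot: [0.007, 1.0, -0.001, -0.0]
contact_force: [1.1, 0.1, -0.2]
opening: 1.0
finger_force: 0.0
```

>>> step_arm(increments=[[[0,0,0],[0,0,0]],[[0,0,0],[0,0,0]],[[0,0,0],[0,0,0]],[[0,0,0],[0,0,0]],[[0,0,0],[0,0,0]],[[0,0,0],[0,0,0]],[[0,0,0],[0,0,0]],[[0,0,0],[0,0,0]],[[0,0,0],[0,0,0]],[[0,0,0],[0,0,0]]], fingers=0, grip_force=15)

```text
clock: 30.7
tool_pos: [0.4541, 0.2493, 0.0167]
eef_rot: [0.007, 1.0, -0.0, 0.001]
contact_force: [-0.3, -0.0, 6.3]
opening: 0.77
finger_force: 15.0
```

>>> step_arm(increments=[[[0,0,1],[0,0,0]],[[0,0,2],[0,0,0]],[[0,0,3],[0,0,0]],[[0,0,4],[0,0,0]],[[0,0,3],[0,0,0]],[[0.5,-1.5,0],[0,0,-1]],[[1,-2,0],[0,0,-1]],[[1,-2.5,0],[0,0,-1]],[[1,-2.5,0],[0,0,-1]],[[1,-2.5,0],[0,0,-1]]])

```text
clock: 31.7
tool_pos: [0.498, 0.1364, 0.1451]
eef_rot: [0.052, 0.999, -0.002, -0.001]
contact_force: [1.2, -0.0, -1.9]
opening: 0.771
finger_force: 15.0
```

```bash
python3 - <<'E'
from h import *
z=np.load('top0.npz');c={k:z[k] for k in('fov_y','cx','cy','k1','R','t')};X=cloud(c,z['d'])
for a,b in((-.2,-.15),(-.15,-.1),(-.1,-.05),(-.05,0),(0,.05),(.05,.1),(.1,.15)):
    P=X[(X[...,1]>a)&(X[...,1]<b)&(X[...,2]>.05)&(X[...,0]>.64)];print(a,P[P[:,0]<P[:,0].min()+.01].mean(0).round(3),len(P))
E
```

```text
-0.2 [ 0.74  -0.178  0.152] 2942
-0.15 [ 0.739 -0.102  0.224] 1975
-0.1 [ 0.697 -0.075  0.063] 3104
-0.05 [ 0.712 -0.042  0.056] 3178
0 [0.736 0.008 0.055] 3206
0.05 [0.762 0.059 0.057] 3348
0.1 [0.643 0.129 0.081] 2646
```

The monitor's lower corner is at (0.697,-0.075), 20+ mm clear of the block's spot. Continuing to the tray.

>>> step_arm(increments=[[[0.9,-1.8,0],[0,0,-1]],[[1.5,-2.2,0],[0,0,-1]],[[1.8,-2.3,0],[0,0,-1]],[[2,-2.3,0],[0,0,-1]],[[2,-2.3,-0.5],[0,0,-1]],[[2,-2,-1],[0,0,0]],[[1.4,-1.6,-1.5],[0,0,0]],[[0.9,-1,-2],[0,0,0]],[[0,0,-1],[0,0,0]],[[0,0,0],[0,0,0]]])

```text
clock: 32.7
tool_pos: [0.621, -0.0165, 0.0837]
eef_rot: [0.095, 0.996, -0.001, -0.003]
contact_force: [0.0, 0.7, -0.1]
opening: 0.764
finger_force: 15.0
```

```bash
python3 - <<'E'
from h import *
s=r.get_state();print(s['contact_force'],s['tool_pos'],s['eef_rot'].round(4))
c,p,d=snap('wrist');save('w8',p);X=cloud(c,d)
P=X[(X[...,2]>.0065)&(X[...,2]<.02)&(abs(X[...,0]-.59)<.07)&(abs(X[...,1]+.015)<.07)]
R=cv2.minAreaRect((P[:,:2]*1000).astype(np.float32));print('tray near',len(P),R,P.min(0),cv2.boxPoints(R).round())
P=X[(X[...,2]>.06)&(X[...,2]<.1)&(abs(X[...,0]-.59)<.07)&(abs(X[...,1]+.02)<.06)]
R=cv2.minAreaRect((P[:,:2]*1000).astype(np.float32));print('block near',len(P),R,np.median(P[:,2]),cv2.boxPoints(R).round())
E
```

```text
[ 0.03793774  0.7246848  -0.14449444] [ 0.6209509  -0.01653935  0.08369471] [ 0.0946  0.9955 -0.0012 -0.0025]
tray near 1243 ((562.6911010742188, -7.905040740966797), (92.30574798583984, 19.73406982421875), 80.01118469238281) [ 0.5451192  -0.05468845  0.00659367] [[545. -52.]
 [564. -55.]
 [580.  36.]
 [561.  39.]]
block near 27847 ((605.0806274414062, -15.047100067138672), (105.8757553100586, 92.40166473388672), 5.744664669036865) 0.09289402971585956 [[548.  26.]
 [557. -66.]
 [662. -56.]
 [653.  36.]]
```

View pics/w8.png

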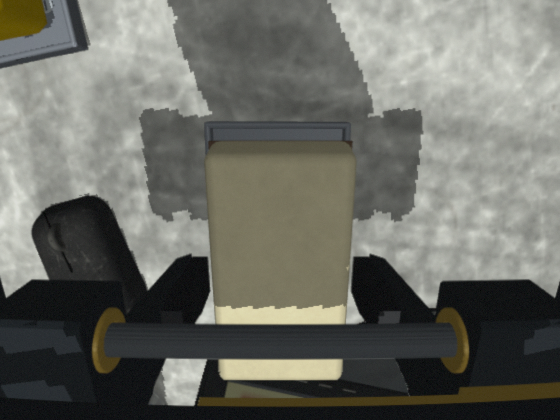

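Block held at px (280,260); the tray's near edge at (279,130) puts its centre at (0.624,-0.020). Small nudge, then lowering.

>>> step_arm(increments=[[[0.3,-0.2,-0.4],[0,0,0]],[[0,0,-1],[0,0,0]],[[0,0,-1.2],[0,0,0]],[[0,0,-1.2],[0,0,0]],[[0,0,-1],[0,0,0]],[[0,0,-0.6],[0,0,0]],[[0,0,-0.3],[0,0,0]],[[0,0,-0.1],[0,0,0]],[[0,0,0],[0,0,0]],[[0,0,0],[0,0,0]]])

```text
clock: 33.75
tool_pos: [0.6268, -0.0181, 0.0284]
eef_rot: [0.094, 0.996, -0.001, 0.001]
contact_force: [1.1, 0.0, -1.1]
opening: 0.769
finger_force: 15.0
```

```bash
python3 - <<'E'
from h import *
s=r.get_state();print(s['contact_force'],s['tool_pos'])
c,p,d=snap('wrist');X=cloud(c,d)
m=(X[...,0]>.53)&(X[...,0]<.70)&(abs(X[...,1]+.02)<.06)&(X[...,2]<.05)
for a,b in((.008,.018),(.026,.045)):
    P=X[m&(X[...,2]>a)&(X[...,2]<b)];R=cv2.minAreaRect((P[:,:2]*1000).astype(np.float32));print(len(P),np.median(P[:,2]),cv2.boxPoints(R).round().tolist())
save('w9',p[100:300,150:410],2.5)
E
```

```text
[ 1.09837323  0.01511749 -1.12262336] [ 0.62684787 -0.01807486  0.02835963]
5225 0.011800373035543606 [[545.0, -51.0], [687.0, -79.0], [704.0, 12.0], [562.0, 39.0]]
29108 0.037497899859500194 [[559.0, -54.0], [672.0, -76.0], [690.0, 19.0], [577.0, 41.0]]
```

View pics/w9.png

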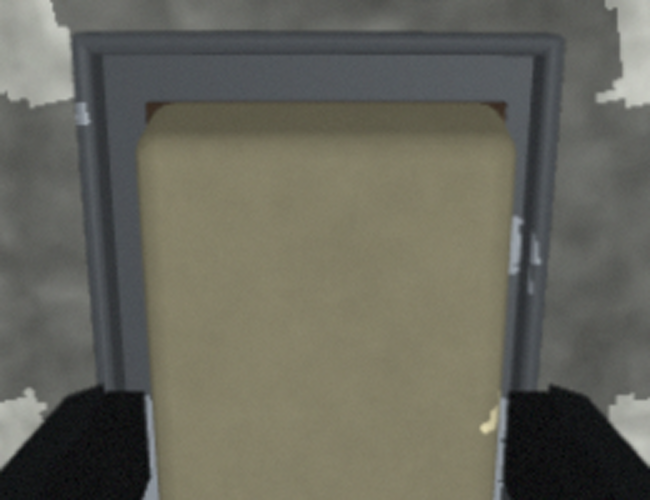

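Block is over the tray: gaps of about 42 px left and 28 px right, so about 1.5 mm toward −y is wanted. Setting down.

>>> step_arm(increments=[[[0,-0.15,0],[0,0,0]],[[0,0,-0.2],[0,0,0]],[[0,0,-0.2],[0,0,0]],[[0,0,-0.1],[0,0,0]],[[0,0,-0.1],[0,0,0]],[[0,0,-0.1],[0,0,0]],[[0,0,0],[0,0,0]],[[0,0,0],[0,0,0]],[[0,0,0],[0,0,0]],[[0,0,0],[0,0,0]]])

```text
clock: 34.8
tool_pos: [0.6265, -0.0196, 0.021]
eef_rot: [0.094, 0.996, -0.001, 0.0]
contact_force: [-0.5, 0.1, -0.4]
opening: 0.767
finger_force: 15.0
```

>>> step_arm(increments=[[[0,0,-0.05],[0,0,0]],[[0,0,0],[0,0,0]],[[0,0,0],[0,0,0]],[[0,0,-0.05],[0,0,0]],[[0,0,0],[0,0,0]],[[0,0,-0.05],[0,0,0]],[[0,0,0],[0,0,0]],[[0,0,0],[0,0,0]],[[0,0,0],[0,0,0]],[[0,0,0],[0,0,0]]])

```text
clock: 35.8
tool_pos: [0.6265, -0.0196, 0.0198]
eef_rot: [0.094, 0.996, -0.001, 0.0]
contact_force: [-1.4, 0.1, 4.8]
opening: 0.766
finger_force: 15.0
```

Contact felt at the expected height. Releasing and lifting clear.

>>> step_arm(increments=[[[0,0,0],[0,0,0]],[[0,0,0],[0,0,0]],[[0,0,0],[0,0,0]],[[0,0,0],[0,0,0]],[[0,0,0],[0,0,0]],[[0,0,0.5],[0,0,0]],[[0,0,2],[0,0,0]],[[0,0,3],[0,0,0]],[[0,0,4],[0,0,0]],[[0,0,4],[0,0,0]]], fingers=1)

```text
clock: 36.8
tool_pos: [0.6261, -0.0196, 0.1559]
eef_rot: [0.094, 0.996, -0.001, -0.0]
contact_force: [0.9, 0.5, 0.5]
opening: 1.001
finger_force: 0.0
```

>>> step_arm(increments=[[[-2,0,1],[0,0,0]],[[-2,1,1],[0,0,0]],[[-2,2,0],[0,0,0]],[[-2,3,0],[0,0,0]],[[-2,4,0],[0,0,0]],[[-2,4,0],[0,0,0]],[[-2,4,0],[0,0,0]],[[-1,4,0],[0,0,0]],[[0,3,0],[0,0,0]],[[0,0,0],[0,0,0]]])

```text
clock: 37.8
tool_pos: [0.4756, 0.2369, 0.1753]
eef_rot: [0.09, 0.996, 0.002, 0.001]
contact_force: [0.0, -0.9, -0.3]
opening: 1.001
finger_force: 0.0
```

```bash
python3 - <<'E'
from h import *
s=r.get_state();print(s['contact_force'],s['tool_pos'])
c,p,d=snap('top');X=cloud(c,d);save('t3',p,1.4)
def o(n,x,y,rr,a,b):
    P=X[(X[...,2]>a)&(X[...,2]<b)&(np.hypot(X[...,0]-x,X[...,1]-y)<rr)];Q=(P[:,:2]*1000).astype(np.float32);print(n,np.round(cv2.minAreaRect(Q)[0]),np.round(cv2.minAreaRect(Q)[1:][0]),cv2.minAreaRect(Q)[2],np.median(P[:,2]),P[:,2].std())
o('block',.624,-.02,.075,.019,.06);o('tape',.453,-.162,.05,.045,.09);o('tin',.44,.122,.045,.075,.1);o('bottle',.618,-.292,.045,.05,.12)
E
```

```text
[ 0.00337112 -0.89170883 -0.27248888] [0.47564742 0.236867   0.1752983 ]
block [624. -20.] [ 64. 116.] 79.32750701904297 0.02933863160642932 0.0026405904501061073
tape [ 452. -160.] [58. 35.] 84.60307312011719 0.06430468049757944 0.005942821962946749
tin [440. 123.] [67. 67.] 46.265968322753906 0.08427843555928494 0.0024441820572160943
bottle [ 616. -291.] [47. 45.] 30.29608726501465 0.06849597960958137 0.01748629875975514
```

View pics/t3.png

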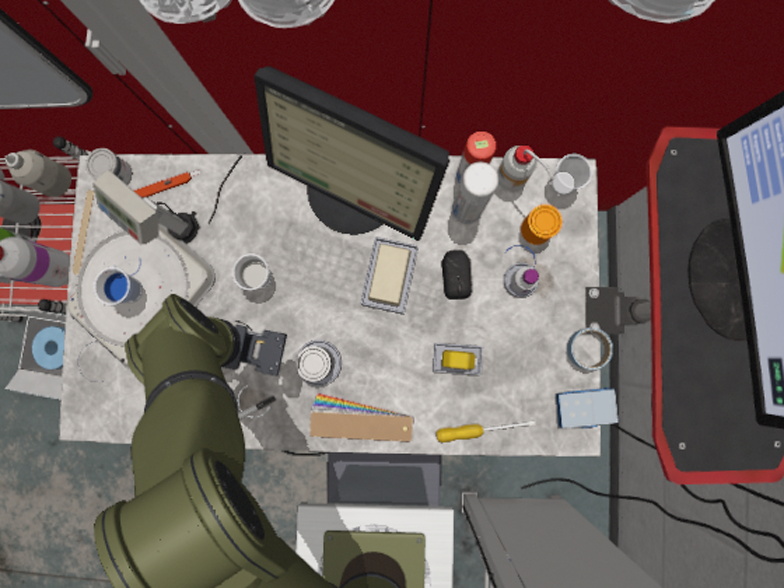

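All four pieces are in their holders: block (389,274), tape (457,359), tin (316,363), bottle (523,280). The cup (252,275) and mouse (457,275) haven't moved. Handing in.

```bash
python3 -c "
from plant import r
print(r.finish_job())"
```

```text
the job is handed in; nothing more can be done
None
```

The job is handed in at about 38 s: the bottle, tin, tape measure and sanding block were set down in that order, each upright or flat in its own holder, and the mixing cup and mouse stayed where they were.

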